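Lock the clamp of the brass sample with the big hex key

ROBOT

A 6-joint arm with a two-finger parallel gripper is mounted at the origin on the work surface. World frame = base frame: x ahead of the robot, y to its left, z up, the work surface at z = 0. Lengths are in mm, angles in rad, forces in N, time in s.
With the tool pointing down it reaches from about 400 to 925 mm from the base axis. Payload 12.5 kg.
Tool frame: the origin (TCP) lies midway between the tips of the shut fingers; the grasp point (between the pads) lies 19 mm behind it; z points along the fingers, y is the line along which they close (so a half turn about z gives the same grasp; the last joint's range is limited). The gripper opens to 95 mm and grips with 3 to 60 N. Pads are 20 mm wide; open, the fingers measure 119 mm over their backs; the gripper's body (75 mm by 180 mm) begins 59 mm behind the grasp point.
Start: joints at [1.201, 0.491, 1.559, -0, 1.092, -0.106], TCP at [162.952, 603.402, 214.661] pointing down, gripper open.
Joint ranges: [-3.1, 3.1], [-0.84, 2.19], [0.05, 2.79], [-1.13, 4.28], [0.06, 2.93], [-2.69, 2.69]. Speed limits (rad/s): [2.22, 2.22, 2.79, 3.14, 3.14, 3.14].

INTERFACE

Orientations are given as [roll, pitch, yaw] about the fixed x, y, z axes, in that order (R = Rz(yaw) Ry(pitch) Rx(roll)).
In Python, from cell import * gives the robot as it stands.
- The arm moves only by the tool servo_tool, never from a script. Its argument "moves" is one flat list of numbers, 5 for each row, row after row: the shift along the world's x, y, z as a fraction of full scale, then the turn about the world's z as a fraction of full scale, then the opening, from 0 (shut) to 1 (fully open). A call has 1 to 12 rows; each row is the pose to reach, as a shift and turn from the pose commanded when the call began, turning the shorter way round; what a row does not reach only later rows make up. Full scale, the value 1, is 400 mm for a shift and 180 degrees for a turn. A row lasts 1/12 s, in which the tool goes at most 41.7 mm and 7.16 degrees, less where a joint would pass 70% of its speed; a pose out of reach is approached as far as the arm can. A call with a number of a shift or a turn outside -1 to 1 is refused whole. A call with a gripper value outside its range is refused whole. The fingers move at their own pace and stop on an object; the grip force is fixed at half the most. Time passes only in rows, so rows that repeat a pose let the fingers close. It gives the time, the measured TCP pose, the force, the opening and the grip force at its end, in the units of the state.
- state(): the state, without advancing time (a new reading comes with each control period).
- read_camera(name): name is "side" or "top" or "wrist"; returns (picture, depth): 480x640x3 uint8, blue, green, red; 480x640 float32, mm along the optical axis (not along the pixel's ray), 0 where there is no reading.
- get_calibration(name): a dict with "K" (3x3 intrinsics, pixels), "R" (3x3) and "t" (3): a world point X has camera coordinates R X + t. Camera axes: x right, y down, z forward; pixel columns grow to the right and rows downward; lengths in mm; the calibration is good to about 2 mm. The wrist camera is an equidistant fisheye: a pixel r from the principal point sees the ray r / f radians off the axis. A picture is of the moment at which its call begins: read the wrist's pose just before it. get_calibration takes no time and is no camera call; for the wrist camera it gives the pose at the moment of the call.
- job_done(): hands the job in; it is judged then, once.
The state is a dict: "t": time; "joints": joint angles; "qvel": joint speeds; "tau": joint torques, N m; "eef_pos": TCP position; "tcp_rot": TCP orientation; "ft_force": force on the tool from outside, world axes, zero at the start; "moment": the same for the moment, N m; "opening": opening from 0.0 (shut) to 1.0 (fully open); "grip_force": force on a finger pad.
Only numpy, scipy, OpenCV 4.12 (cv2) and the standard library are available. Lean on these libraries where they do the work, as an engineer would, in place of code of your own. Each camera call takes 0.05 s, during which the arm holds its last target. There are 200 camera calls.

TASK

Take the red T-handle hex key out of its stand, seat it fully in the socket of the screw on the clamp that holds the brass disc, and only then turn that screw clockwise until its white line points at the green mark. Let go and leave the key standing in the screw; leave the screw of the other clamp, which holds the black disc, as it is.

Things in the scene. Friction and masses are not known exactly. Their poses are not given: they have to be found in the camera images.
- red_key: Red T-handle hex key, 0.3 kg, hanging by its collar (34 wide, 52-58 mm above tip) in a white stand (56 high), beside an equally tall thin blue key 100 mm off. Origin: tip centre; z up; x along the handle. Hex shaft 19 across flats, corners along ±x; every 60 deg of yaw fits alike. Lowest 12 mm conical, 8.5 wide at tip. Bar 100 long (x), 24 wide (y), 80-102 mm above tip: pinch its width from above.
- brass_screw_socket (a point): Centre of the socket's floor in the screw of the brass disc's clamp (fixed), 34 mm above the table; turns with the screw. z up; x along the white line on its 44 mm head, to a hexagon corner. Socket 20.8 mm across flats, 24 deep, mouth with 4 mm 45 deg lead-in. Key tip on this floor = fully home; key has about 10 deg play each way. Disc: 54 mm wide, 90 mm from the screw, top 32 mm high.
- brass_screw (a joint): Angle (rad) of that screw, growing clockwise seen from above. Starts at 0 to 0.35; at 1.2 its white line points at the green mark on the grey block beside the head; stop at 1.4. Friction about 0.2 N m; it stays where it is left.
- black_screw (a joint): Angle in rad of the like screw on the other clamp, the one with the black disc; starts between 0 and 0.35. To be left alone.
Mind the look-alikes: they are no part of the job. What is shaped like the red_key but turquoise is not meant.

How it is judged:
By the outcome, as a careful person would: the job done as asked, in the order asked, and still so for the second after the job is handed in, with the robot touching nothing.
It also fails if it takes over 45 s, if anything falls off the work surface, if the arm or the gripper's body presses on something with over 40 N, if the wrist force passes 120 N, or if a joint passes its speed limit or range.

## Working session

There is one attempt and no reset: what is moved stays moved. The work goes in short steps, Python scripts to look and compute and a tool call to move; the robot and the scene stay as the last step left them, time stands still between calls to the robot, and variables do not carry over. Pictures are saved under pics/ and viewed, at most 10 in all, crops included, and the job is handed in when it is done.

Besides the shell and the picture viewer there is one more tool, called after "Call:" in YAML: its name, and indented under it one key for each argument. servo_tool: Moves the arm, as the interface text tells. Its arguments: {"type":"object","properties":{"moves":{"type":"array"}},"required":["moves"]}

```bash
ls; mkdir -p pics
python3 - <<'E'
from cell import *
import cv2,numpy as np
for n in ["top","side"]:
    p,d=read_camera(n); cv2.imwrite(f"pics/{n}0.png",p); np.save(f"pics/{n}0.npy",d)
    c=get_calibration(n); print(n,c)
print(state())
E
```

```text
pics
top {'K': array([[471.95419338,   0.        , 316.74751991],
       [  0.        , 471.95419338, 247.95225709],
       [  0.        ,   0.        ,   1.        ]]), 'R': array([[ 0.02716285, -0.99959388,  0.00861763],
       [-0.98933321, -0.02811626, -0.14293102],
       [ 0.14311527, -0.0046433 , -0.98969513]]), 't': array([-40.95234862, 461.22715524, 875.94608438])}
side {'K': array([[517.63860112,   0.        , 318.37671725],
       [  0.        , 517.63860112, 236.15398239],
       [  0.        ,   0.        ,   1.        ]]), 'R': array([[-0.99115669, -0.13120567, -0.01983664],
       [-0.05285717,  0.52748892, -0.84791601],
       [ 0.12171499, -0.83936912, -0.52975933]]), 't': array([456.55117062,  97.30148724, 972.42474871])}
{'t': 0.1, 'joints': array([ 1.20140685e+00,  4.91497644e-01,  1.55940697e+00, -1.60400648e-05,
        1.09169711e+00, -1.05584500e-01]), 'qvel': array([ 0.00026726, -0.00019413, -0.00192633,  0.00031318, -0.00168492,
        0.00038938]), 'tau': array([ 3.17433653e-03, -6.13623905e+01, -2.58603877e+01,  6.94504939e-02,
        4.70300729e-02, -2.81527105e-05]), 'eef_pos': array([162.86363316, 603.1757272 , 214.11484247]), 'tcp_rot': array([-3.14058770e+00, -9.21973336e-05,  2.87779503e+00]), 'ft_force': array([ 0.81624349, -0.87923803, -0.31587276]), 'moment': array([-0.02509274,  0.0077254 ,  0.02814998]), 'grip_force': 0.0, 'opening': 0.998004625826784}
```

View pics/top0.png

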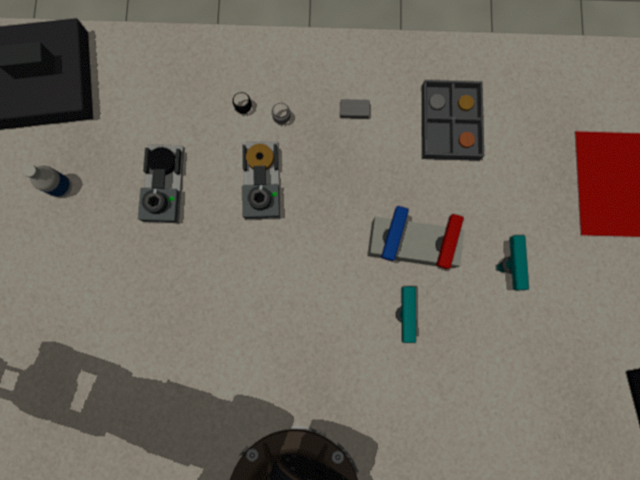

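View pics/side0.png

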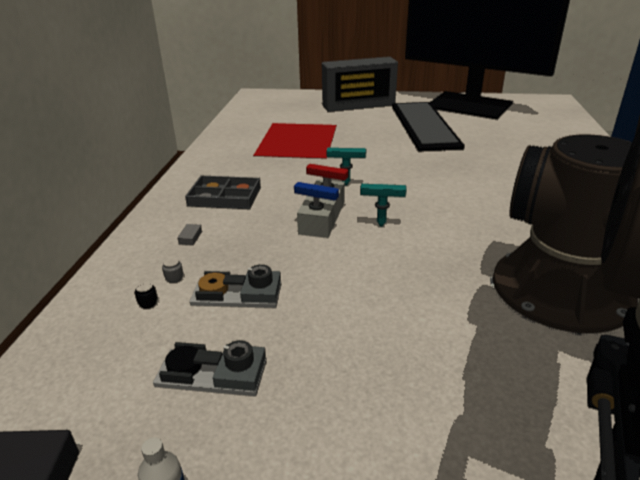

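The top view shows these candidates:
- **Red key:** (450,241), red, in the white stand. This is the one I choose.
- **Other keys:** blue (396,233) in the same stand, turquoise (519,262) and (409,314).
- **Red mat:** (610,184), which a colour mask could pick up.
- **Clamps:** brass disc at (260,155) with its screw at (261,198), and black disc at (162,158) with its screw at (156,201). I choose the brass one.

The side view agrees: red key (327,172), brass disc (212,283), screw (262,272).

```bash
cat > h.py <<'E'
import cv2,numpy as np
from cell import *
def ray(c,px):
    u,v=px;K=c["K"];d=np.array([(u-K[0,2])/K[0,0],(v-K[1,2])/K[1,1],1.])
    return -c["R"].T@c["t"], c["R"].T@d
def wray(c,px):
    K=c["K"];x=px[0]-K[0,2];y=px[1]-K[1,2];r=np.hypot(x,y);th=r/K[0,0]
    d=np.array([x/r*np.sin(th),y/r*np.sin(th),np.cos(th)]) if r>0 else np.array([0,0,1.])
    return -c["R"].T@c["t"], c["R"].T@d
def plane(o,d,z): return o+d*(z-o[2])/d[2]
def tri(rs):
    A=np.zeros((3,3));b=np.zeros(3)
    for o,d in rs:
        d=d/np.linalg.norm(d);P=np.eye(3)-np.outer(d,d);A+=P;b+=P@o
    X=np.linalg.solve(A,b);return X,[np.linalg.norm((np.eye(3)-np.outer(d,d)/(d@d))@(X-o)) for o,d in rs]
def redmask(p):
    h=cv2.cvtColor(p,cv2.COLOR_BGR2HSV);return (((h[...,0]<6)|(h[...,0]>174))&(h[...,1]>180)&(h[...,2]>60)).astype(np.uint8)
def blobs(m,amin=30):
    n,l,s,c=cv2.connectedComponentsWithStats(m);return [(s[i],c[i],l==i) for i in range(1,n) if s[i][4]>=amin]
E
python3 - <<'E'
from h import *
for n in ["top","side"]:
    p=cv2.imread(f"pics/{n}0.png");d=np.load(f"pics/{n}0.npy");c=get_calibration(n)
    for s,ce,m in blobs(redmask(p)):
        ys,xs=np.nonzero(m);r=cv2.minAreaRect(np.c_[xs,ys].astype(np.float32))
        o,dd=ray(c,ce);P=o+dd*np.median(d[m]); 
        print(n,s,ce.round(1),r,P.round(1), plane(o,dd,102).round(1))
    # depth points of brass screw
    if n=="top":
        for nm,px in dict(redbar=(450,241),screwrim=(261,209),hole=(260,198),disc=(252,156),stand=(420,243),table=(300,300),block=(275,212)).items():
            o,dd=ray(c,px);print(nm,(o+dd*d[px[1],px[0]]).round(1))
p=cv2.imread("pics/top0.png")
a=cv2.resize(p[130:230,235:295],None,fx=6,fy=6,interpolation=cv2.INTER_CUBIC);b=cv2.resize(p[195:295,360:430+40],None,fx=4,fy=6,interpolation=cv2.INTER_CUBIC)
b=cv2.resize(p[200:280,365:470],(420,320));o=np.zeros((600,785,3),np.uint8);o[:,:360]=a;o[:320,365:]=b
cv2.imwrite("pics/crop1.png",o)
E
```

```text
top [ 576  132   64  104 6297] [608.7 182.9] ((607.5, 183.5), (103.0, 63.0), 90.0) [ 617.7 -620.8    3.2] [ 587.3 -557.4  102. ]
top [438 215  25  54 695] [449.8 241.3] ((449.6973571777344, 241.16017150878906), (13.125940322875977, 53.89208221435547), 14.620874404907227) [ 470.3 -263.9  106.5] [ 471.1 -265.2  102. ]
redbar [ 470.9 -264.4  106.2]
screwrim [533.2  81.2  44.3]
hole [557.4  85.3  34.4]
disc [641.4 104.6  36.1]
stand [ 473.9 -222.4   55.5]
table [362.6   1.8   2.5]
block [530.5  55.   33.4]
side [ 254  124   82   34 2201] [296.4 140.6] ((294.49114990234375, 140.3192138671875), (80.1912841796875, 32.65407180786133), 1.5911403894424438) [ 620.6 -684.1    3.3] [ 574.6 -437.2  102. ]
side [307 164  41  16 389] [327.5 171.3] ((326.6986083984375, 171.63697814941406), (40.422584533691406, 11.38304615020752), 6.519801616668701) [ 471.5 -258.8  100.7] [ 471.2 -256.1  102. ]
```

View pics/crop1.png

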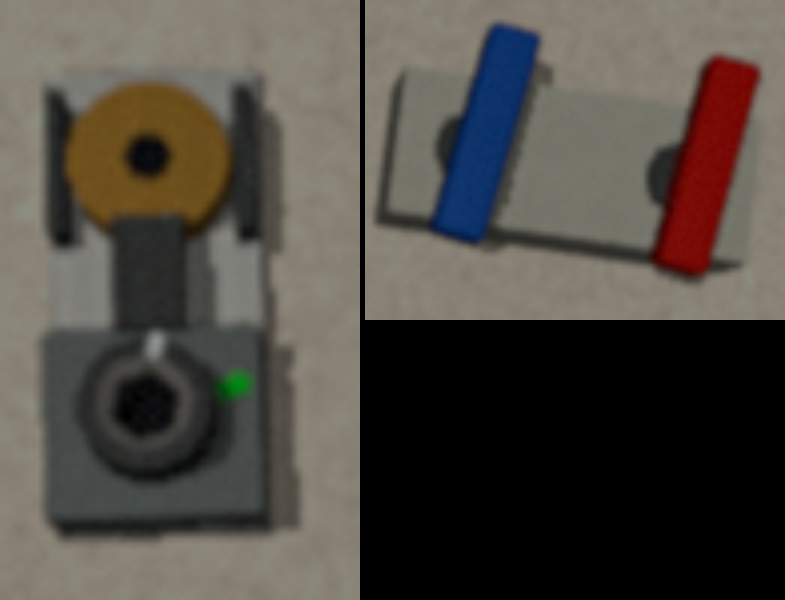

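The crop confirms the choice. The red key sits at the right end of the stand. The brass clamp's white line is at full-frame pixel (260.8,187.5), its socket centre at (259.5,197.5) and the green mark at (274.2,194.2). Next I move over the brass clamp to measure with the wrist camera on the way to the key.

Call:
servo_tool:
  moves: [0.5, -0.5, 0.1, 0, 1, 0.95, -1, 0.1, 0, 1, 0.95, -1, 0.1, 0, 1, 0.95, -1, 0.1, 0, 1, 0.95, -1, 0.1, 0, 1, 0.95, -1, 0.1, 0, 1, 0.95, -1, 0.1, 0, 1, 0.95, -1, 0.1, 0, 1, 0.95, -1, 0.1, 0, 1, 0.95, -1, 0.1, 0, 1, 0.95, -1, 0.1, 0, 1, 0.95, -1, 0.1, 0, 1]

```text
t: 1.1
eef_pos: [507.4, 240.2, 251.1]
tcp_rot: [-3.142, -0.0, 2.878]
ft_force: [1.3, 1.7, -0.3]
opening: 1.001
grip_force: 0.0
```

Run:
```python
from h import *
s=state();print(s["t"],s["eef_pos"],s["tcp_rot"],s["joints"])
c=get_calibration("wrist");print(c, -c["R"].T@c["t"])
t=get_calibration("top")
for nm,px,z in [("socket",(259.5,197.5),58),("line",(260.8,187.5),58),("green",(274.2,194.2),33)]:
    print(nm,plane(*ray(t,px),z).round(1))
```

```text
1.1 [507.40900645 240.16385571 251.11058656] [-3.14151696e+00 -2.89002371e-04  2.87768754e+00] [ 3.24362917e-01  3.64214481e-01  1.66930250e+00  1.08832671e-04
  1.10835811e+00 -9.82576878e-01]
{'K': array([[371.64829954,   0.        , 315.17717725],
       [  0.        , 371.64829954, 238.27190739],
       [  0.        ,   0.        ,   1.        ]]), 'R': array([[ 2.60932102e-01,  9.65357151e-01,  9.63860366e-05],
       [ 9.25614181e-01, -2.50218090e-01,  2.83952982e-01],
       [ 2.74140159e-01, -7.40032320e-02, -9.58838201e-01]]), 't': array([-363.63327746, -451.81624765,  305.13810911])} [429.44051155 260.56459244 420.90769528]
socket [552.4  83.4  58. ]
line [572.   81.8  58. ]
green [566.2  58.   33. ]
```

Run:
```python
from h import *
import pickle
c=get_calibration("wrist");p,d=read_camera("wrist");cv2.imwrite("pics/w1.png",p);pickle.dump(c,open("pics/w1.pkl","wb"))
```

Call:
servo_tool:
  moves: [0.12, -0.35, -0.05, 0, 1, 0.12, -0.35, -0.05, 0, 1, 0.12, -0.35, -0.05, 0, 1, 0.12, -0.35, -0.05, 0, 1, 0.12, -0.35, -0.05, 0, 1, 0.12, -0.35, -0.05, 0, 1]

```text
t: 1.65
eef_pos: [554.5, 101.0, 230.6]
tcp_rot: [-3.141, -0.001, 2.875]
ft_force: [-0.4, -0.2, -1.0]
opening: 1.001
grip_force: 0.0
```

Run:
```python
from h import *
import pickle
print(state()["eef_pos"])
c=get_calibration("wrist");p,d=read_camera("wrist");cv2.imwrite("pics/w2.png",p);pickle.dump(c,open("pics/w2.pkl","wb"))
a=cv2.imread("pics/w1.png");cv2.imwrite("pics/w12.png",np.hstack([cv2.resize(a,(400,300)),cv2.resize(p,(400,300))]))
def wproj(c,X):
    x=c["R"]@X+c["t"];th=np.arctan2(np.hypot(x[0],x[1]),x[2]);r=th*c["K"][0,0];f=np.hypot(x[0],x[1]);return (c["K"][0,2]+r*x[0]/f,c["K"][1,2]+r*x[1]/f)
out=[]
for n,im in (("w1",a),("w2",p)):
    cc=pickle.load(open(f"pics/{n}.pkl","rb"));q=wproj(cc,np.array([552.4,83.4,58]));print(n,q)
    u,v=int(q[0]),int(q[1]);u0=max(0,u-50);v0=max(0,v-50);print(u0,v0);out.append(cv2.resize(im[v0:v0+100,u0:u0+100],(400,400),interpolation=cv2.INTER_CUBIC))
cv2.imwrite("pics/wc.png",np.hstack(out))
```

```text
[554.46248775 100.95538849 230.57642568]
w1 (np.float64(190.1106469718792), np.float64(287.8511846643935))
140 237
w2 (np.float64(297.4405583766357), np.float64(220.00965557997182))
247 170
```

View pics/wc.png

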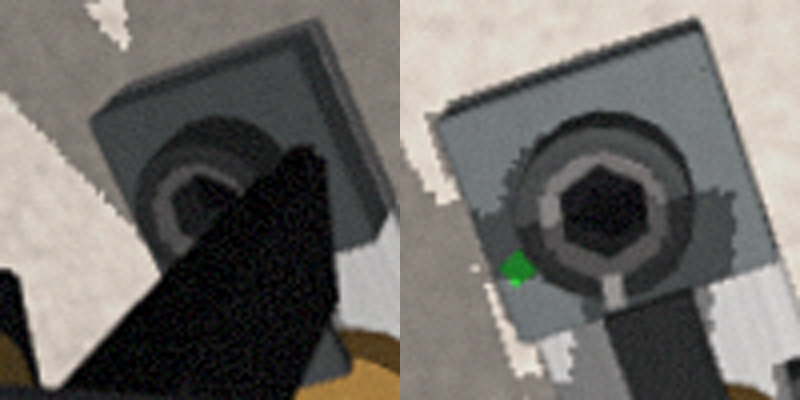

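The left half (w1) shows the socket partly hidden by a finger. The right half (w2) shows the hexagon clearly, centred at full-frame (297.6,222.4), with the white line at (300.2,242.5) and the green mark at (276,237).

Run:
```python
from h import *
import pickle
c=pickle.load(open("pics/w2.pkl","rb"));p=cv2.imread("pics/w2.png");t=get_calibration("top");tp=cv2.imread("pics/top0.png");td=np.load("pics/top0.npy")
g=cv2.GaussianBlur(cv2.cvtColor(p,cv2.COLOR_BGR2GRAY),(3,3),0)[170:270,247:347]
big=cv2.resize(g,None,fx=4,fy=4,interpolation=cv2.INTER_CUBIC)
for th in (35,45,55):
    m=(big<th).astype(np.uint8)
    for s,ce,mm in blobs(m,500):
        if np.hypot(*(ce-[202,210]))<25 and s[4]<12000:
            cn=max(cv2.findContours(mm.astype(np.uint8),0,1)[0],key=cv2.contourArea)[:,0,:]
            W=np.array([plane(*wray(c,(247+(x+.5)/4-.5,170+(y+.5)/4-.5)),54)[:2] for x,y in cn],np.float32)
            M=cv2.moments(W.reshape(-1,1,2));ctr=np.array([M["m10"],M["m01"]])/M["m00"]
            v=W-ctr;a=np.arctan2(v[:,1],v[:,0]);r=np.hypot(*v.T)
            ph=np.angle((np.exp(6j*a)*(r-r.mean())).mean())/6
            print(th,s,ce,"ctr",ctr.round(2),"area",M["m00"],"corner deg mod60",np.degrees(ph)%60)
print("centre@58",plane(*wray(c,(297.5,222.4)),58).round(1))
X,e=tri([wray(c,(297.5,222.4)),ray(t,(259.5,197.5))]);print("tri",X.round(1),e)
hsv=cv2.cvtColor(p,cv2.COLOR_BGR2HSV);gm=((hsv[...,0]>50)&(hsv[...,0]<75)&(hsv[...,1]>120)).astype(np.uint8);gm[:,:247]=0
for s,ce,_ in blobs(gm,10): print("green w2",ce,plane(*wray(c,ce),34).round(1))
for px in [(299.1,238.5),(300.3,242.5),(301,245.5)]: 
  q=plane(*wray(c,px),58);print("line",q.round(1))
# red key bar: top view contour at z102 -> yaw/centre, tri with side
K=[b for b in blobs(redmask(tp)) if 400<b[0][4]<1000][0]
cn=max(cv2.findContours(K[2].astype(np.uint8),0,1)[0],key=cv2.contourArea)[:,0,:]
W=np.array([plane(*ray(t,q),102)[:2] for q in cn],np.float32);print("bar",cv2.minAreaRect(W))
```

```text
35 [ 165  171   81   83 4952] [204.57552504 212.08723748] ctr [555.93  82.51] area 288.42097242968157 corner deg mod60 50.76124399108198
45 [ 163  169   84   87 5438] [204.50496506 212.48179478] ctr [556.03  82.47] area 317.2620246896986 corner deg mod60 51.001589772770394
55 [ 162  167   87   91 5850] [204.45931624 212.77059829] ctr [556.1   82.44] area 341.62010491010733 corner deg mod60 50.6606078903891
centre@58 [554.7  82.8  58. ]
tri [553.1  83.1  59.6] [np.float64(1.126260804389619), np.float64(1.126260804389767)]
green w2 [459.27777778 173.86111111] [553.2 255.7  34. ]
green w2 [276.11764706 236.66666667] [568.8  54.6  34. ]
line [570.4  79.9  58. ]
line [574.6  79.9  58. ]
line [577.7  79.7  58. ]
bar ((471.71673583984375, -265.2044982910156), (23.19773292541504, 98.8046875), 74.82382202148438)
```

The measurements are consistent:
- **Socket:** centre about (556,82.5), mouth height about 59 from two views.
- **Screw:** line at about -9°, green mark at about -65°, so about 56° remain (screw now at about 0.21 rad).
- **Key:** centre (471.7,-265), bar 99x23 at -15° yaw.

Now I go above the key.

Call:
servo_tool:
  moves: [-0.21, -0.91, 0, 0, 1, -0.21, -0.91, 0, 0, 1, -0.21, -0.91, 0, 0, 1, -0.21, -0.91, 0, 0, 1, -0.21, -0.91, 0, 0, 1, -0.21, -0.91, 0, 0, 1, -0.21, -0.91, 0, 0, 1, -0.21, -0.91, 0, 0, 1, -0.21, -0.91, 0, 0, 1, -0.21, -0.91, 0, 0, 1, -0.21, -0.91, 0, 0, 1, -0.21, -0.91, 0, 0, 1]

```text
t: 2.7
eef_pos: [470.7, -260.7, 231.1]
tcp_rot: [3.141, -0.0, 2.878]
ft_force: [0.4, 0.1, -0.3]
opening: 0.998
grip_force: 0.0
```

```bash
cat > look.py <<'E'
from h import *
import sys,pickle
n=sys.argv[1];s=state();print(s["t"],s["eef_pos"].round(1),np.degrees(s["tcp_rot"]).round(2))
c=get_calibration("wrist");p,d=read_camera("wrist");cv2.imwrite(f"pics/{n}.png",p);pickle.dump(c,open(f"pics/{n}.pkl","wb"));np.save(f"pics/{n}.npy",d)
for b in blobs(redmask(p),300):
    cn=max(cv2.findContours(b[2].astype(np.uint8),0,1)[0],key=cv2.contourArea)[:,0,:]
    z=102 if len(sys.argv)<3 else float(sys.argv[2])
    W=np.array([plane(*wray(c,q),z)[:2] for q in cn],np.float32);r=cv2.minAreaRect(W);print(b[0],b[1].round(1),np.median(d[b[2]]),r)
    o,dd=wray(c,b[1]);zc=(c["R"]@dd)[2];print("depth pt",(o+dd/zc*np.median(d[b[2]])).round(1))
E
python3 look.py k1
```

```text
2.7 [ 470.7 -260.7  231.1] [ 1.7997e+02 -1.0000e-02  1.6493e+02]
[ 293  175   29  115 3051] [307.2 231.1] 306.3078 ((473.2369689941406, -269.03143310546875), (23.29853057861328, 99.78736114501953), 75.06366729736328)
depth pt [ 469.6 -267.9  105.5]
```

View pics/k1.png

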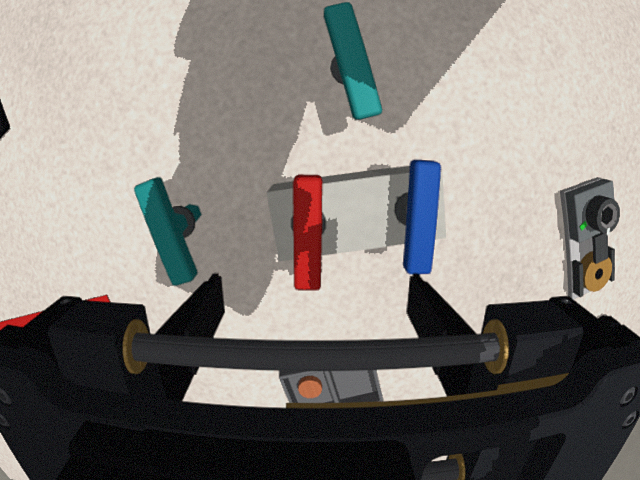

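The view shows the red bar at (307,231), blue at (422,217), turquoise at (165,230) and (352,60), and the brass clamp at (595,230). Both fingers point either side of the red bar. I lower partway and re-measure with the bar top at about 106 mm.

Call:
servo_tool:
  moves: [0.005, -0.015, -0.1, 0, 1, 0.005, -0.015, -0.2, 0, 1, 0.005, -0.015, -0.2, 0, 1, 0.005, -0.015, -0.2, 0, 1]

```text
t: 3.08
eef_pos: [472.5, -266.2, 150.7]
tcp_rot: [3.14, -0.003, 2.88]
ft_force: [-0.0, 0.2, 0.6]
opening: 0.999
grip_force: 0.0
```

```bash
python3 look.py k2 106
python3 - <<'E'
from h import *
import pickle
rs=[]
R=[]
for n in("k1","k2"):
    c=pickle.load(open(f"pics/{n}.pkl","rb"));p=cv2.imread(f"pics/{n}.png")
    b=max([x for x in blobs(redmask(p),300) if 250<x[1][0]<370],key=lambda x:x[0][4]);cn=max(cv2.findContours(b[2].astype(np.uint8),0,1)[0],key=cv2.contourArea)[:,0,:].astype(np.float32)
    R.append((wray(c,cv2.minAreaRect(cn)[0]),plane(*wray(c,cv2.minAreaRect(cn)[0]),106)))
print(tri([x[0] for x in R]),[x[1] for x in R])
t=get_calibration("top");print(plane(*ray(t,(449.7,241.2)),106))
E
```

```text
3.0833 [ 472.5 -266.2  150.7] [179.92  -0.19 165.01]
[ 294  185   39  150 5398] [312.2 258. ] 227.72003 ((471.7875671386719, -268.4768371582031), (22.674259185791016, 98.89404296875), 74.22881317138672)
depth pt [ 467.6 -267.4  105.5]
(array([ 475.64276294, -269.64225583,   85.01536075]), [np.float64(0.470983612215999), np.float64(0.4709836122160082)]) [array([ 470.12531939, -268.1473206 ,  106.        ]), array([ 468.45443992, -267.14213136,  106.        ])]
[ 470.52721017 -263.8867565   106.        ]
```

Call:
servo_tool:
  moves: [-0.002, -0.003, -0.1, 0, 1, -0.002, -0.003, -0.186, 0, 1, -0.002, -0.003, -0.186, 0, 1, -0.002, -0.003, -0.186, 0, 1, -0.002, -0.003, -0.186, 0, 0, -0.002, -0.003, -0.186, 0, 0, -0.002, -0.003, -0.186, 0, 0, -0.002, -0.003, -0.186, 0, 0, -0.002, -0.003, -0.186, 0, 0, -0.002, -0.003, -0.186, 0, 0, -0.002, -0.003, -0.186, 0, 0]

```text
t: 4.05
eef_pos: [471.6, -269.2, 76.9]
tcp_rot: [3.142, 0.0, 2.878]
ft_force: [-0.0, -0.1, -0.4]
opening: 0.568
grip_force: 0.0
```

Call:
servo_tool:
  moves: [0, 0, 0, 0, 0, 0, 0, 0, 0, 0, 0, 0, 0, 0, 0, 0, 0, 0, 0, 0, 0, 0, 0, 0, 0, 0, 0, 0, 0, 0, 0, 0, 0, 0, 0, 0, 0, 0, 0, 0]

```text
t: 4.72
eef_pos: [471.6, -269.1, 76.6]
tcp_rot: [3.141, -0.0, 2.878]
ft_force: [0.0, 0.8, -0.3]
opening: 0.253
grip_force: 30.0
```

Call:
servo_tool:
  moves: [0, 0, 0.05, 0, 0, 0, 0, 0.1, 0, 0, 0, 0, 0.2, 0, 0, 0, 0, 0.28, 0, 0, 0, 0, 0.28, 0, 0, 0, 0, 0.28, 0, 0]

```text
t: 5.22
eef_pos: [471.9, -269.4, 189.9]
tcp_rot: [-3.141, 0.003, 2.878]
ft_force: [-0.8, 0.8, -3.6]
opening: 0.252
grip_force: 30.0
```

```bash
python3 - <<'E'
from h import *
s=state();print(s["eef_pos"],np.degrees(s["tcp_rot"]),s["ft_force"],s["moment"],s["grip_force"],s["joints"])
p,d=read_camera("side");c=get_calibration("side");cv2.imwrite("pics/s1.png",p)
for b in blobs(redmask(p),200): print(b[0],b[1])
cv2.imwrite("pics/s1c.png",cv2.resize(p[90:290,230:430],(600,600)))
E
python3 look.py k3 218
```

```text
[ 471.90185417 -269.41875201  189.85325982] [-1.79940441e+02  1.55230317e-01  1.64887379e+02] [-0.81468017  0.75720775 -3.62724246] [0.02321    0.05047768 0.01315543] 29.997158646583557 [-6.40352373e-01  4.02718704e-01  1.79116337e+00  3.66104531e-05
  9.44808875e-01 -1.94740370e+00]
[ 254  118   69   40 1965] [292.35776081 140.27175573]
5.2667 [ 471.3 -269.   188.4] [180.     0.   164.89]
[ 286  209   58  132 7217] [315. 274.] 151.57527 ((450.2635498046875, -263.9912109375), (23.26176643371582, 58.46916961669922), 74.79328918457031)
depth pt [ 448.4 -263.6  217. ]
[ 98 356  44  41 978] [117.6 376.5] 425.33685 ((479.6925048828125, -378.8970642089844), (21.064416885375977, 24.068531036376953), 74.90494537353516)
depth pt [ 612.2 -581.5    2.9]
[ 291  371   49   32 1505] [315.3 386.5] 167.83705 ((504.6639099121094, -278.7462463378906), (22.669090270996094, 19.717214584350586), 74.88114929199219)
depth pt [ 504.8 -278.7  217.3]
```

View pics/s1c.png

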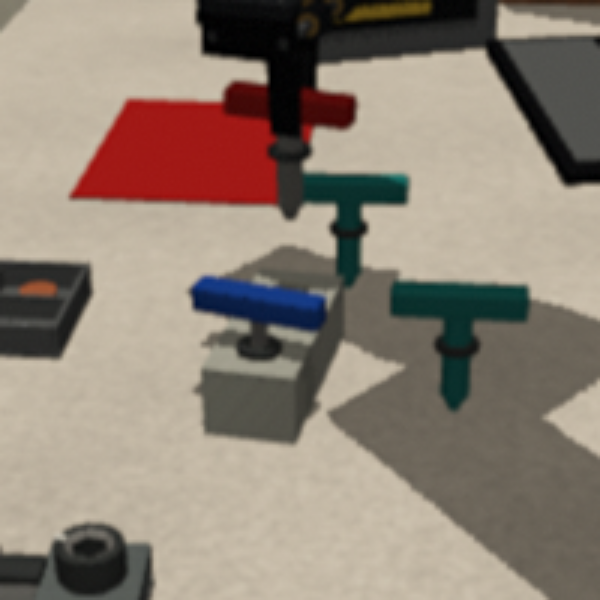

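The key hangs vertically in the grip, with its tip at side pixel (326.3,161.7). Blue and turquoise keys are undisturbed. I check where the tip sits relative to the TCP, and the socket, through the same side camera.

Run:
```python
from h import *
c=get_calibration("side")
for px,z in [((326.3,161.5),117),((326.3,152),140)]: print("tip",plane(*ray(c,px),z).round(1))
p=cv2.imread("pics/s1.png");g=cv2.cvtColor(p,cv2.COLOR_BGR2GRAY)
# shaft edges by row
for r in (147,150,153,156): print(r,g[r,314:340])
for px in [(260,271.7)]: print("socket",plane(*ray(c,px),56).round(1))
b=cv2.resize(p[250:300,235:285],(400,400),interpolation=cv2.INTER_CUBIC)
q=cv2.cvtColor(b,cv2.COLOR_BGR2GRAY)
for s,ce,m in blobs((q<40).astype(np.uint8),200): 
    px=(235+(ce[0]+.5)/8-.5,250+(ce[1]+.5)/8-.5);print(s,px,plane(*ray(c,px),52).round(1))
```

```text
tip [ 476.4 -277.   117. ]
tip [ 476.3 -278.4  140. ]
147 [ 66  65  65  66  65  66  65  64  50  47  48  49  48  45  46  46  63 103
 126 130 129 129 127 127 133 148]
150 [65 66 65 65 66 65 65 62 54 48 47 49 48 46 48 46 45 45 43 44 44 43 44 44
 43 44]
153 [65 66 64 66 66 65 65 63 55 49 48 47 47 47 46 46 45 39 37 36 35 34 35 36
 36 35]
156 [60 59 60 60 59 61 62 60 56 55 50 48 48 48 46 45 45 43 46 44 39 38 37 39
 39 38]
socket [555.4  83.6  56. ]
[ 156  159   84   47 2740] (np.float64(259.22942518248175), np.float64(272.16473540145984)) [558.1  79.8  52. ]
[  108   179   189   125 14539] (np.float64(260.206311472591), np.float64(280.8933171125937)) [550.3 105.5  52. ]
[   0  213   81   64 1451] (np.float64(240.09187629221228), np.float64(281.7532305306685)) [585.5 111.8  52. ]
[ 322  226   34  153 1284] (np.float64(277.26207165109037), np.float64(288.1032904984424)) [515.8 122.9  52. ]
```

Call:
servo_tool:
  moves: [0, 0, 0.1, 0, 0, 0.02, 0.08, 0.1, 0.01, 0, 0.04, 0.16, 0.1, 0.02, 0, 0.06, 0.24, 0.1, 0.033, 0, 0.08, 0.33, 0.1, 0.033, 0, 0.1, 0.42, 0.1, 0.033, 0, 0.12, 0.51, 0.1, 0.033, 0, 0.145, 0.6, 0.1, 0.033, 0, 0.165, 0.69, 0.1, 0.033, 0, 0.185, 0.78, 0.1, 0.033, 0, 0.205, 0.85, 0.1, 0.033, 0, 0.21, 0.88, 0.1, 0.033, 0]

```text
t: 6.32
eef_pos: [555.7, 86.0, 226.7]
tcp_rot: [3.142, -0.003, 2.984]
ft_force: [-0.9, -1.0, -2.3]
opening: 0.252
grip_force: 30.0
```

Run:
```python
from h import *
s=state();print(s["eef_pos"],np.degrees(s["tcp_rot"]),s["ft_force"],s["opening"])
for n in("top","side"):
    p,d=read_camera(n);cv2.imwrite(f"pics/{n}2.png",p)
    if n=="side": a=cv2.resize(p[150:310,180:340],(400,400))
    else: b=cv2.resize(p[120:240,200:320],(400,400))
p,d=read_camera("wrist")
cv2.imwrite("pics/c2.png",np.hstack([a,b]))
```

```text
[555.65157581  86.02512833 226.68051569] [ 1.79996288e+02 -1.61589251e-01  1.70956830e+02] [-0.94210848 -1.00207472 -2.26874541] 0.25217343191370667
```

View pics/c2.png

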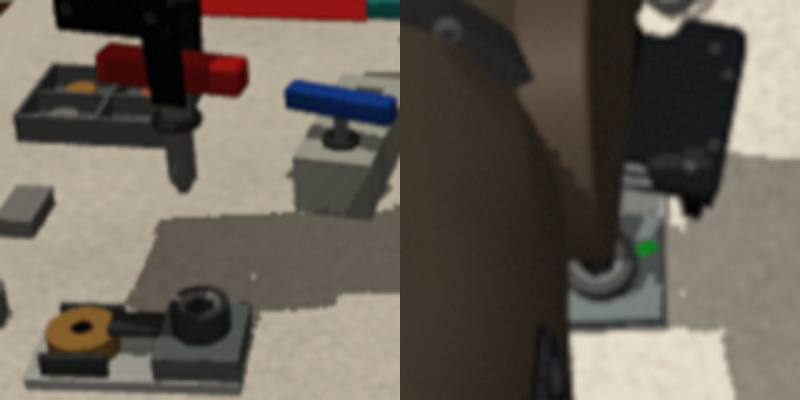

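Side crop: tip at full-frame (253.2,226), collar at (250.8,197), socket at (260,270). Top view of the socket is mostly hidden by the arm. I check the tip against the projection of a straight-hung key.

Run:
```python
from h import *
s=state();print(s["eef_pos"],s["ft_force"])
c=get_calibration("side")
def proj(X):
    x=c["R"]@np.array(X,float)+c["t"];return (c["K"]@(x/x[2]))[:2].round(1)
for dx in(0,4): print(dx,proj([555.6+dx,86,154]),proj([555.6+dx,86,154+55]),proj([555.6+dx,86,154+95]))
print("sock",proj([556,82.5,58]))
p=cv2.imread("pics/side2.png");g=cv2.cvtColor(p,cv2.COLOR_BGR2GRAY)
for r in (205,212,218,222,225,228): print(r,g[r,242:264])
for b in blobs(redmask(p),200): print(b[0],b[1])
m=(g[255:295,235:285]<33).astype(np.uint8)
for b in blobs(m,15): print("sock",b[0],b[1]+[235,255])
```

```text
[555.06620833  83.14243559 227.10316579] [-0.35181206 -0.15338212 -1.93057902]
0 [255.  226.1] [252.2 197.6] [250.  175.6]
4 [252.7 225.9] [249.9 197.4] [247.6 175.5]
sock [259.7 270.4]
205 [ 39  38  39  41  43  44  43  44  45  44  43  42  41  39  52 106 163 172
 170 168 169 172]
212 [172 174 176 163 111  53  39  42  44  44  43  42  41  41  40  64 124 166
 171 169 167 168]
218 [171 170 172 173 156  87  51  54  54  45  44  43  41  41  37  42  95 164
 174 171 172 170]
222 [172 173 174 173 168 150  98  55  43  40  43  42  40  39  52  94 138 167
 172 171 168 168]
225 [172 171 169 171 170 173 173 164 126  64  35  34  37  63 121 167 176 174
 171 171 171 171]
228 [172 170 169 167 169 171 170 169 168 163 160 163 166 168 171 169 166 167
 168 169 167 167]
[ 260  124   76   34 2011] [298.91645947 140.99950273]
[253 170  25  18 306] [265.71568627 178.39869281]
sock [ 13  14  24  19 313] [258.9201278 278.8115016]
sock [ 0 20 11  9 69] [239.89855072 278.71014493]
```

The tip sits about +3 mm in x from the TCP, because the bar is held slightly off-centre. I shift for that and go down to just above the mouth.

Call:
servo_tool:
  moves: [-0.004, -0.002, -0.08, 0, 0, -0.004, -0.002, -0.16, 0, 0, -0.004, -0.002, -0.22, 0, 0, -0.004, -0.002, -0.22, 0, 0, -0.004, -0.002, -0.22, 0, 0]

```text
t: 6.88
eef_pos: [553.5, 80.7, 140.0]
tcp_rot: [-3.141, -0.003, 2.98]
ft_force: [0.4, -1.2, -2.2]
opening: 0.251
grip_force: 30.0
```

Run:
```python
from h import *
s=state();print(s["eef_pos"],np.degrees(s["tcp_rot"]),s["ft_force"])
p,d=read_camera("side");cv2.imwrite("pics/side3.png",p)
a=cv2.resize(p[200:320,190:310],(500,500),interpolation=cv2.INTER_CUBIC);cv2.imwrite("pics/c3.png",a)
```

```text
[553.49171163  80.73958574 139.98470171] [-1.79963077e+02 -1.65325416e-01  1.70746405e+02] [ 0.36271197 -1.16357173 -2.19747944]
```

View pics/c3.png

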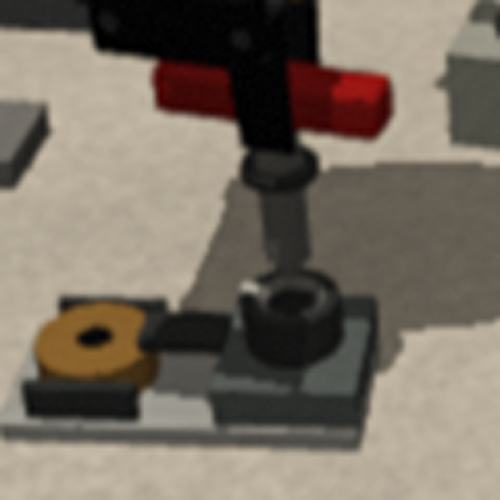

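The tip at crop (290,270) stands right over the mouth at (293,298). Inserting slowly.

Call:
servo_tool:
  moves: [0, 0, -0.01, 0, 0, 0, 0, -0.02, 0, 0, 0, 0, -0.03, 0, 0, 0, 0, -0.04, 0, 0, 0, 0, -0.045, 0, 0, 0, 0, -0.045, 0, 0]

```text
t: 7.43
eef_pos: [553.8, 82.1, 122.3]
tcp_rot: [-3.142, -0.001, 2.982]
ft_force: [-0.7, -0.0, -3.0]
opening: 0.249
grip_force: 30.0
```

Call:
servo_tool:
  moves: [0, 0, -0.008, 0, 0, 0, 0, -0.016, 0, 0, 0, 0, -0.024, 0, 0, 0, 0, -0.03, 0, 0, 0, 0, -0.03, 0, 0]

```text
t: 7.85
eef_pos: [553.8, 82.0, 110.1]
tcp_rot: [-3.141, -0.001, 2.981]
ft_force: [0.5, 0.6, -1.6]
opening: 0.249
grip_force: 30.0
```

Call:
servo_tool:
  moves: [0, 0, -0.004, 0, 0, 0, 0, -0.008, 0, 0, 0, 0, -0.01, 0, 0, 0, 0, -0.01, 0, 0]

```text
t: 8.18
eef_pos: [554.0, 82.1, 106.6]
tcp_rot: [3.141, -0.0, 2.981]
ft_force: [-0.1, 0.5, -2.4]
opening: 0.25
grip_force: 30.0
```

Call:
servo_tool:
  moves: [0, 0, -0.003, 0, 0, 0, 0, -0.006, 0, 0, 0, 0, -0.006, 0, 0]

```text
t: 8.43
eef_pos: [554.8, 82.2, 106.2]
tcp_rot: [3.141, 0.003, 2.981]
ft_force: [-3.3, 1.1, 15.9]
opening: 0.25
grip_force: 30.0
```

Contact with the socket floor at TCP z 106.2, which matches the expected 106.6, so the key is fully home. I ease the pressure and begin turning clockwise, with a small shift so the turn is about the key's axis.

Call:
servo_tool:
  moves: [0, 0, 0.002, 0, 0, 0, 0, 0.002, -0.02, 0, 0, 0, 0.002, -0.05, 0, 0.001, 0, 0.002, -0.08, 0, 0.001, 0.001, 0.002, -0.11, 0, 0.001, 0.001, 0.002, -0.14, 0, 0.002, 0.001, 0.002, -0.17, 0, 0.002, 0.002, 0.002, -0.2, 0, 0.002, 0.002, 0.002, -0.2, 0]

```text
t: 9.18
eef_pos: [555.2, 83.5, 106.3]
tcp_rot: [3.14, 0.001, 2.347]
ft_force: [-2.8, 4.9, 9.6]
opening: 0.254
grip_force: 30.0
```

Run:
```python
from h import *
s=state();print(s["eef_pos"],np.degrees(s["tcp_rot"]),s["ft_force"],s["moment"],s["joints"])
p,d=read_camera("wrist");c=get_calibration("wrist");cv2.imwrite("pics/w4.png",p)
```

```text
[555.176199    83.4785623  106.26983796] [1.79893192e+02 3.35116134e-02 1.34489907e+02] [-2.78989795  4.90897918  9.55395735] [0.99136888 0.61958332 0.04428506] [ 3.11863527e-02  5.35613991e-01  1.82865224e+00  1.19186085e-03
  7.75560183e-01 -7.46159833e-01]
```

View pics/w4.png

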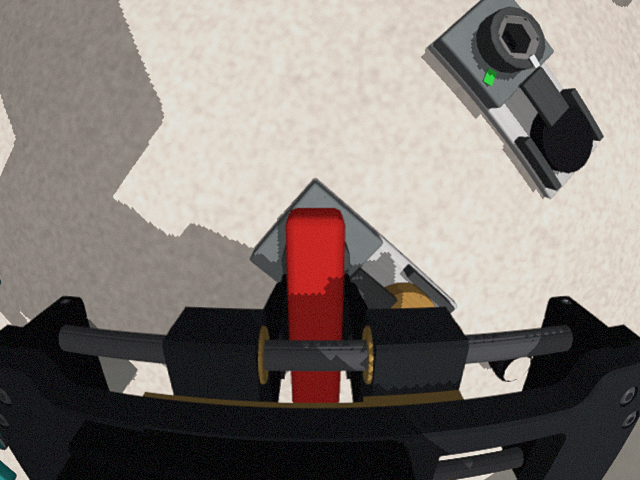

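The wrist view shows the red bar over the brass clamp with the line hidden under it, and the black clamp untouched at (515,40). I refine the mark's direction before finishing the turn.

Run:
```python
from h import *
import pickle
c=pickle.load(open("pics/w2.pkl","rb"));p=cv2.imread("pics/w2.png");d=np.load("pics/top0.npy")
t=get_calibration("top");tp=cv2.imread("pics/top0.png")
def brass(p):
    h=cv2.cvtColor(p,cv2.COLOR_BGR2HSV);return ((h[...,0]>8)&(h[...,0]<25)&(h[...,1]>120)&(h[...,2]>70)).astype(np.uint8)
for nm,im,f in(("w2",p,lambda q,z:plane(*wray(c,q),z)),("top",tp,lambda q,z:plane(*ray(t,q),z))):
    for b in blobs(brass(im),150):
        cn=max(cv2.findContours(b[2].astype(np.uint8),0,1)[0],key=cv2.contourArea)[:,0,:]
        W=np.array([f(q,32)[:2] for q in cn],np.float32);(e,r)=cv2.minEnclosingCircle(W);print(nm,b[0],b[1].round(1),e,r)
    h=cv2.cvtColor(im,cv2.COLOR_BGR2HSV);gm=((h[...,0]>45)&(h[...,0]<80)&(h[...,1]>100)).astype(np.uint8)
    for b in blobs(gm,6): print(nm,"green",b[0],b[1].round(1),f(b[1],34).round(1))
# clamp base edges direction in top: block min rect
h=cv2.cvtColor(tp,cv2.COLOR_BGR2HSV);g=cv2.cvtColor(tp,cv2.COLOR_BGR2GRAY)
m=((g<105)).astype(np.uint8);m[:, :225]=0;m[:,300:]=0;m[:180]=0;m[225:]=0
for b in blobs(m,200):
    cn=max(cv2.findContours(b[2].astype(np.uint8),0,1)[0],key=cv2.contourArea)[:,0,:]
    W=np.array([plane(*ray(t,q),34)[:2] for q in cn],np.float32);print("block",b[0],cv2.minAreaRect(W))
```

```text
w2 [ 302  267   49   48 1491] [327.2 292.7] (642.385009765625, 89.09638977050781) 28.81519889831543
w2 [123 321  17  52 286] [127.6 351. ] (661.6683959960938, -173.8954620361328) 42.70537567138672
w2 [487 321  22  52 339] [500.8 350.7] (786.467041015625, 282.90545654296875) 42.75722122192383
w2 [522 374  46  16 177] [542.5 381.7] (875.71630859375, 361.369873046875) 42.7462158203125
w2 green [454 169  12  11  76] [459.4 173.8] [553.2 255.8  34. ]
w2 green [272 232   9  10  53] [276.1 236.5] [568.7  54.6  34. ]
w2 green [444 308   5   6   6] [446.3 310.5] [705.2 216.5  34. ]
w2 green [588 314   4   4   7] [589.6 315. ] [790.1 433.8  34. ]
w2 green [454 327   4   4   8] [455.9 328.8] [734.2 225.6  34. ]
w2 green [ 32 332   8   4  11] [ 36.5 333.8] [ 614.2 -337.2   34. ]
w2 green [612 345   4   4   6] [613.3 346.5] [873.6 495.6  34. ]
w2 green [181 374   4   4   6] [182.8 375.8] [ 713.9 -119.3   34. ]
w2 green [ 75 439   7   5  11] [ 77.7 440.7] [ 826. -401.   34.]
w2 green [119 447   6   8  14] [121.4 450.4] [ 848.5 -311.1   34. ]
w2 green [192 446   3   5   6] [192.8 447.8] [ 848.2 -16
[... 602 characters left out ...]
41.1   34. ]
w2 green [155 476   4   3   7] [156.6 477.1] [ 919.3 -279.4   34. ]
top [459  95  15  15 174] [465.9 101.8] (769.9066772460938, -321.9443359375) 15.417055130004883
top [459 132  16  15 185] [466.6 139. ] (691.09033203125, -322.0721130371094) 15.732434272766113
top [246 144  27  24 456] [259.1 155.4] (643.3135986328125, 91.39178466796875) 26.95655059814453
top green [270 192   7   5  26] [273.3 193.9] [566.4  59.6  34. ]
top green [168 196   6   6  26] [170.5 198.5] [551.4 259.5  34. ]
top green [319 473   6   3   7] [321.1 474.1] [ 51.  -47.2  34. ]
block [ 242  180   43   40 1555] ((554.8208618164062, 79.52233123779297), (78.46937561035156, 82.251220703125), 2.1244826316833496)
```

The mark direction is about -64° from both the mark position and the clamp axis. With about 10.5° of play, the bar should end near -75°. I stop a little short and check.

Call:
servo_tool:
  moves: [0, 0, 0, -0.03, 0, 0.001, 0.001, 0, -0.06, 0, 0.001, 0.001, 0, -0.09, 0, 0.002, 0.002, 0, -0.12, 0, 0.002, 0.002, 0, -0.15, 0, 0.002, 0.002, 0, -0.15, 0, 0.002, 0.002, 0, -0.15, 0]

```text
t: 9.82
eef_pos: [555.8, 84.1, 106.3]
tcp_rot: [3.14, -0.0, 1.881]
ft_force: [-3.7, 2.7, 10.1]
opening: 0.253
grip_force: 30.0
```

Run:
```python
from h import *
s=state();print(s["t"],s["eef_pos"],np.degrees(s["tcp_rot"]),s["ft_force"],s["moment"])
o=[]
p,d=read_camera("side");o.append(cv2.resize(p[235:305,225:295],(400,400),interpolation=cv2.INTER_CUBIC))
p,d=read_camera("top");o.append(cv2.resize(p[160:230,225:295],(400,400),interpolation=cv2.INTER_CUBIC))
cv2.imwrite("pics/c5.png",np.hstack(o))
```

```text
9.8167 [555.78497167  84.06582783 106.27610851] [ 1.79919724e+02 -1.03802159e-02  1.07792355e+02] [-3.69436028  2.68273575 10.12681848] [0.53253612 0.89310611 0.04273167]
```

View pics/c5.png

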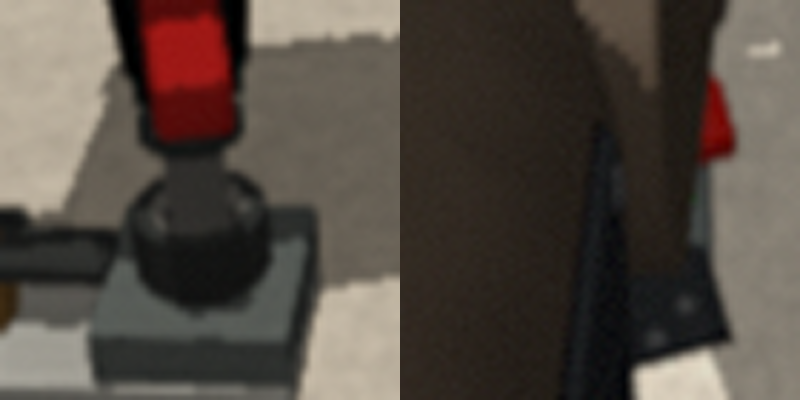

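Side view: the key is seated down to the collar in the head, and the white line is gone from its old place on the left rim. I finish the turn, release and rise to inspect.

Call:
servo_tool:
  moves: [0, 0, 0, -0.008, 0, 0, 0, 0, -0.015, 0, 0, 0, 0, -0.015, 0, 0, 0, 0, -0.015, 0.6, 0, 0, 0, -0.015, 0.6, 0, 0, 0, -0.015, 0.6, 0, 0, 0, -0.015, 0.6, 0, 0, 0, -0.015, 0.6, 0, 0, 0, -0.015, 0.6, 0, 0, 0, -0.015, 0.6]

```text
t: 10.75
eef_pos: [555.6, 83.6, 105.0]
tcp_rot: [3.142, 0.0, 1.835]
ft_force: [-0.0, 0.2, 0.6]
opening: 0.597
grip_force: 0.0
```

Call:
servo_tool:
  moves: [0, 0, 0.05, 0, 0.6, 0, 0, 0.1, 0, 0.6, 0, 0, 0.2, 0, 0.6, 0.1, 0.15, 0.25, 0, 0.6, 0.1, 0.3, 0.25, 0, 0.6, 0.1, 0.3, 0.25, 0, 0.6, 0.1, 0.3, 0.25, 0, 0.6, 0.1, 0.3, 0.25, 0, 0.6]

```text
t: 11.42
eef_pos: [595.6, 205.8, 204.9]
tcp_rot: [3.141, -0.0, 1.838]
ft_force: [0.5, -1.4, 0.6]
opening: 0.6
grip_force: 0.0
```

Run:
```python
from h import *
import pickle
s=state();print(s["t"],s["eef_pos"],np.degrees(s["tcp_rot"]),s["opening"])
c=get_calibration("wrist");p,d=read_camera("wrist");cv2.imwrite("pics/w6.png",p);pickle.dump(c,open("pics/w6.pkl","wb"));print(-c["R"].T@c["t"])
x=c["R"]@np.array([555,82.5,58])+c["t"];r=np.hypot(x[0],x[1]);th=np.arctan2(r,x[2])*c["K"][0,0];print(c["K"][0,2]+th*x[0]/r,c["K"][1,2]+th*x[1]/r)
tp,_=read_camera("top");cv2.imwrite("pics/top6.png",tp);t=get_calibration("top")
for b in blobs(redmask(tp),150):
    cn=max(cv2.findContours(b[2].astype(np.uint8),0,1)[0],key=cv2.contourArea)[:,0,:]
    W=np.array([plane(*ray(t,q),136)[:2] for q in cn],np.float32);print(b[0],cv2.minAreaRect(W))
```

```text
11.4167 [595.58726372 205.84458716 204.94370566] [ 1.79977342e+02 -4.87621911e-03  1.05304164e+02] 0.5999920293344954
[573.79551831 282.6716155  374.67988828]
243.45769554719834 329.4524593766477
[ 576  132   64  104 6283] ((576.916748046875, -538.1180419921875), (113.56829071044922, 185.0828399658203), 89.77233123779297)
[227 175  56  25 755] ((552.0181274414062, 83.03071594238281), (26.104333877563477, 95.05424499511719), 16.164567947387695)
```

Call:
servo_tool:
  moves: [0.08, -0.1, 0.02, 0, 0.6, 0.16, -0.2, 0.02, 0, 0.6, 0.24, -0.3, 0.02, 0, 0.6, 0.33, -0.4, 0.02, 0, 0.6, 0.33, -0.4, 0.02, 0, 0.6, 0.33, -0.4, 0.02, 0, 0.6, 0.33, -0.4, 0.02, 0, 0.6, 0.33, -0.4, 0.02, 0, 0.6, 0.33, -0.4, 0.02, 0, 0.6]

```text
t: 12.27
eef_pos: [726.8, 43.7, 213.2]
tcp_rot: [-3.141, -0.0, 1.835]
ft_force: [-0.7, 0.4, 0.4]
opening: 0.602
grip_force: 0.0
```

Run:
```python
from h import *
import pickle
c=get_calibration("wrist");p,d=read_camera("wrist");cv2.imwrite("pics/w7.png",p);pickle.dump(c,open("pics/w7.pkl","wb"))
x=c["R"]@np.array([555,82.5,58])+c["t"];r=np.hypot(x[0],x[1]);th=np.arctan2(r,x[2])*c["K"][0,0];u,v=c["K"][0,2]+th*x[0]/r,c["K"][1,2]+th*x[1]/r
print(u,v,-c["R"].T@c["t"]);u0,v0=int(u)-50,int(v)-50;print(u0,v0)
cv2.imwrite("pics/w7c.png",cv2.resize(p[max(v0,0):v0+100,max(u0,0):u0+100],(600,600),interpolation=cv2.INTER_CUBIC))
```

```text
147.282537133378 136.034276456751 [705.41914602 120.59777537 382.96645143]
97 86
```

View pics/w7c.png

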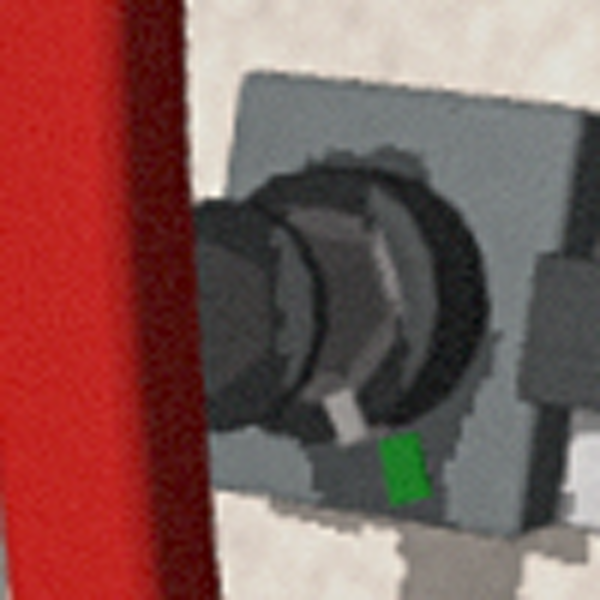

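The line (crop 337,396 to 356,440) and the green mark (crop 401,436 to 415,499) are both visible, and the key stands in the screw. I cast both onto their planes to compare directions.

Run:
```python
from h import *
import pickle
c=pickle.load(open("pics/w7.pkl","rb"));p=cv2.imread("pics/w7.png")
f=lambda q,z:plane(*wray(c,(97+q[0]/6-.4,86+q[1]/6-.4)),z)[:2]
li,lo=f((337,396),58),f((356,440),58);gi,go=f((401,436),34),f((415,499),34)
a=lambda v:np.degrees(np.arctan2(v[1],v[0])).round(1)
print(li,lo,a(lo-li),gi,go,a(go-gi))
h=cv2.cvtColor(p,cv2.COLOR_BGR2HSV);gm=((h[...,0]>45)&(h[...,0]<80)&(h[...,1]>100)).astype(np.uint8)[86:186,97:197]
for b in blobs(gm,20):
    g=plane(*wray(c,b[1]+[97,86]),34)[:2];print("green",g)
v=p[86:186,97:197].astype(int);wm=((v.min(2)>115)).astype(np.uint8);wm[:60]=0;wm[76:]=0;wm[:,:52]=0;wm[:,64:]=0
for b in blobs(wm,5):
    w=plane(*wray(c,b[1]+[97,86]),58)[:2];print("white",b[1]*6,b[0],w)
    for C in([556,82.5],[555,82.7],[554,83]): print(C,"line",a(w-C),"green",a(g-C))
# shaft/socket: collar etc; head-rim check: block top corners
for q in [(248,72),(583,110)]: print("block corner",f(q,34))
e=f((583,110),34)-f((248,72),34);print("edge",a(e),np.hypot(*e))
```

```text
[563.72212951  69.35721226] [568.35066088  63.30229736] -52.6 [566.26260037  61.43152092] [570.86359527  51.6791491 ] -64.7
green [567.97851365  56.43037878]
white [342.63157895 412.73684211] [54 65  7  9 38] [565.70196848  66.71445179]
[556, 82.5] line -58.4 green -65.3
[555, 82.7] line -56.2 green -63.7
[554, 83] line -54.3 green -62.3
block corner [524.32169399 115.78242125]
block corner [585.74234411 119.77639307]
edge 3.7 61.550370195435605
```

The line reads about -57° and the mark about -65°, so some degrees remain. I look from the other side of the bar to cancel height parallax, by masks only.

Call:
servo_tool:
  moves: [-0.09, -0.02, 0, 0, 0.6, -0.18, -0.05, 0, 0, 0.6, -0.27, -0.07, 0, 0, 0.6, -0.36, -0.1, 0, 0, 0.6, -0.45, -0.12, 0, 0, 0.6, -0.54, -0.14, 0, 0, 0.6, -0.63, -0.17, 0, 0, 0.6, -0.72, -0.2, 0, 0, 0.6, -0.74, -0.2, 0, 0, 0.6, -0.74, -0.2, 0, 0, 0.6, -0.74, -0.2, 0, 0, 0.6]

```text
t: 13.23
eef_pos: [432.2, -36.1, 213.9]
tcp_rot: [3.14, 0.001, 1.835]
ft_force: [0.8, 0.6, 0.4]
opening: 0.596
grip_force: 0.0
```

```bash
cat > line.py <<'E'
from h import *
import pickle,sys
n=sys.argv[1];c=get_calibration("wrist");p,d=read_camera("wrist");cv2.imwrite(f"pics/{n}.png",p);pickle.dump(c,open(f"pics/{n}.pkl","wb"))
def proj(X):
    x=c["R"]@np.array(X,float)+c["t"];r=np.hypot(x[0],x[1]);th=np.arctan2(r,x[2])*c["K"][0,0];return np.array([c["K"][0,2]+th*x[0]/r,c["K"][1,2]+th*x[1]/r])
print("cam",-c["R"].T@c["t"]);a=lambda v:np.degrees(np.arctan2(v[1],v[0])).round(1)
C=np.array([555.5,82.6])
# polar samples of head top at radii of line, brightness vs angle
g=cv2.cvtColor(p,cv2.COLOR_BGR2GRAY)
A=np.arange(-100,-20,4)
for r in (16,18,20):
    print(r,[int(cv2.getRectSubPix(g,(1,1),tuple(map(float,proj([*(C+r*np.array([np.cos(t),np.sin(t)])),58]))))[0,0]) for t in np.radians(A)])
print(A)
h=cv2.cvtColor(p,cv2.COLOR_BGR2HSV);gm=((h[...,0]>45)&(h[...,0]<80)&(h[...,1]>100)).astype(np.uint8)
for b in blobs(gm,12):
    q=plane(*wray(c,b[1]),34)[:2]
    if np.hypot(*(q-[568,56]))<15: print("green",q,a(q-C),b[0][4])
u,v=proj([564,66,58]).round().astype(int);print(u,v);print(g[v-10:v+11,u-10:u+11])
E
python3 line.py w8
```

```text
cam [410.29626789  40.95211875 383.54801231]
16 [60, 54, 55, 54, 49, 56, 60, 63, 73, 116, 106, 43, 34, 50, 44, 50, 47, 45, 46, 54]
18 [44, 40, 46, 47, 46, 44, 44, 43, 46, 100, 157, 121, 59, 42, 48, 47, 46, 47, 48, 51]
20 [47, 47, 42, 46, 47, 45, 46, 45, 42, 90, 149, 157, 131, 65, 44, 47, 50, 49, 41, 50]
[-100  -96  -92  -88  -84  -80  -76  -72  -68  -64  -60  -56  -52  -48
  -44  -40  -36  -32  -28  -24]
green [567.9155734   56.16280856] -64.8 81
481 155
[[ 73  65  59  68  67  49  31  52  71  81  78  49  46  42  47  58  58  65
   64  66  59]
 [ 79  80  80  73  68  60  34  33  62  80  78  44  44  44  43  49  44  62
   62  61  65]
 [ 93  83  87  88  82  74  47  28  56  77  70  53  35  45  48  50  42  49
   54  64  66]
 [ 85  85  84  78  88  88  76  36  39  63  59  42  44  44  46  44  46  44
   49  49  62]
 [ 86  90  88  92  88  87  86  55  31  40  42  47  44  42  45  52  47  43
   51  48  48]
 [ 67  75  84  89  84  88  86  86  54  31  35  48  42  45  44  51  43  42
   50  43  44]
 [ 47  54  59  69  83  88  94  88  83  61  38  30  41  51  44  48  47  46
   48  43  40]
 [ 40  48  51  48 
[... 528 characters left out ...]
6  47  44  50  44  47  43  55 121 155 157 159 144 134 122 124
  131 124 118]
 [ 82  86  78  62  62  60  69  72  91  99 119 151 145 140 133 127 123 123
  127 119 120]
 [ 85  87  89  82  78  73  76  75  85 104 122 130 132 130 120 127 122 121
  121 112 127]
 [ 88  91  92  92  81  82  73  77  97 126 126 125 127 126 122 124 126 124
  120 116 121]
 [ 90  90  86  87  80  74  71  73 100 127 124 121 121 126 125 127 125 118
  119 117 131]
 [ 86  86  88  92  82  76  90  86 101 124 126 123 127 126 123 119 126 124
  125 155 160]
 [ 87  95  88  92  81  82 126 125 125 122 123 122 119 125 126 125 124 122
  142 192 213]
 [ 84  86  87  90  82  94 126 129 127 128 127 124 131 126 125 124 124 122
  160 204 216]]
```

Second side: line about -58°, mark -64.8°. About 7° (0.12 rad) remain. I go back, regrip and turn those 7°.

Call:
servo_tool:
  moves: [0.07, 0.07, 0, 0, 0.6, 0.14, 0.14, 0, 0, 0.6, 0.21, 0.2, 0, 0, 0.6, 0.28, 0.27, 0, 0, 0.6, 0.308, 0.299, 0, 0, 0.6, 0.308, 0.299, 0, 0, 0.6, 0.308, 0.299, 0, 0, 0.6, 0.308, 0.299, -0.06, 0, 0.6, 0.308, 0.299, -0.13, 0, 0.6, 0.308, 0.299, -0.2, 0, 0.6, 0.308, 0.299, -0.268, 0, 0.6, 0.308, 0.299, -0.268, 0, 0.6]

```text
t: 14.28
eef_pos: [552.4, 82.6, 101.8]
tcp_rot: [-3.135, -0.002, 1.834]
ft_force: [-0.6, -0.6, -0.3]
opening: 0.603
grip_force: 0.0
```

Call:
servo_tool:
  moves: [0, 0, 0, 0, 0, 0, 0, 0, 0, 0, 0, 0, 0, 0, 0, 0, 0, 0, 0, 0, 0, 0, 0, 0, 0, 0, 0, 0, 0, 0, 0, 0, 0, 0, 0, 0, 0, 0, 0, 0]

```text
t: 14.95
eef_pos: [555.4, 83.3, 106.8]
tcp_rot: [3.14, 0.0, 1.835]
ft_force: [-0.1, 0.5, 6.8]
opening: 0.252
grip_force: 29.9
```

Call:
servo_tool:
  moves: [0, 0, 0, -0.013, 0, 0, 0, 0, -0.026, 0, 0, 0, 0, -0.039, 0, 0, 0, 0, -0.039, 0, 0, 0, 0, -0.039, 0, 0, 0, 0, -0.039, 0.6, 0, 0, 0, -0.039, 0.6, 0, 0, 0, -0.039, 0.6, 0, 0, 0, -0.039, 0.6, 0, 0, 0, -0.039, 0.6, 0, 0, 0, -0.039, 0.6, 0, 0, 0, -0.039, 0.6]

```text
t: 15.95
eef_pos: [554.8, 83.2, 105.8]
tcp_rot: [-3.142, -0.0, 1.712]
ft_force: [-0.7, -0.1, -0.5]
opening: 0.597
grip_force: 0.0
```

Call:
servo_tool:
  moves: [0, 0, 0.07, 0, 0.6, 0, 0, 0.14, 0, 0.6, 0, 0, 0.22, 0, 0.6, 0, 0, 0.27, 0, 0.6, 0.1, -0.02, 0.27, 0, 0.6, 0.2, -0.05, 0.27, 0, 0.6, 0.3, -0.07, 0.27, 0, 0.6, 0.4, -0.1, 0.27, 0, 0.6, 0.43, -0.1, 0.27, 0, 0.6, 0.43, -0.1, 0.27, 0, 0.6, 0.43, -0.1, 0.27, 0, 0.6]

```text
t: 16.87
eef_pos: [726.5, 43.1, 212.8]
tcp_rot: [-3.14, -0.0, 1.712]
ft_force: [-0.5, 0.3, -0.7]
opening: 0.597
grip_force: 0.0
```

```bash
sed -i 's/^u,v=proj.*$//' line.py; python3 line.py w9
python3 - <<'E'
from h import *
import pickle
print(state()["eef_pos"])
c=pickle.load(open("pics/w9.pkl","rb"));p=cv2.imread("pics/w9.png");a=lambda v:np.degrees(np.arctan2(v[1],v[0])).round(1)
for nm in("w7","w9"):
    c=pickle.load(open(f"pics/{nm}.pkl","rb"));p=cv2.imread(f"pics/{nm}.png");wm=(p.min(2)>110).astype(np.uint8)
    for b in blobs(wm,8):
        if b[0][4]<80:
            q=plane(*wray(c,b[1]),58)[:2]
            if 12<np.hypot(*(q-[555.5,82.6]))<25: print(nm,b[0],q,a(q-[555.5,82.6]))
tp,_=read_camera("top");t=get_calibration("top")
for b in blobs(redmask(tp),150):
    if b[0][4]<1500:
        cn=max(cv2.findContours(b[2].astype(np.uint8),0,1)[0],key=cv2.contourArea)[:,0,:]
        W=np.array([plane(*ray(t,q),136)[:2] for q in cn],np.float32);print(b[0],cv2.minAreaRect(W))
E
```

```text
cam [714.93389903 122.03732266 382.59974343]
16 [37, 37, 40, 43, 49, 52, 61, 105, 144, 148, 140, 107, 68, 60, 58, 59, 57, 58, 54, 59]
18 [36, 38, 42, 44, 41, 39, 44, 93, 145, 144, 143, 100, 44, 38, 42, 43, 42, 42, 45, 37]
20 [44, 47, 42, 44, 38, 36, 41, 85, 137, 147, 137, 79, 40, 42, 45, 47, 43, 41, 42, 46]
[-100  -96  -92  -88  -84  -80  -76  -72  -68  -64  -60  -56  -52  -48
  -44  -40  -36  -32  -28  -24]
green [567.90695511  56.28706402] -64.8 80
[726.00002425  43.42887406 213.38027102]
w7 [160 126   3   9  13] [567.91105737  90.19859976] 31.5
w7 [151 151   7   9  39] [565.68833773  66.6330848 ] -57.5
w9 [145 172   6   9  34] [563.87313232  65.40747537] -64.0
```

The line is now at -64.0° and the mark at -64.8°. One last check that the key is still fully home, by bar-top height, and that the black screw is unmoved. Then I hand in.

Run:
```python
from h import *
c=get_calibration("wrist");p,d=read_camera("wrist")
for b in blobs(redmask(p),300):
    ys,xs=np.nonzero(b[2]);P=[]
    for x,y in zip(xs[::15],ys[::15]):
        o,dd=wray(c,(x,y))
        if d[y,x]>0: P.append(o+dd/(c["R"]@dd)[2]*d[y,x])
    P=np.array(P);print(b[0],np.percentile(P,[5,50,90],axis=0).round(1))
t0=cv2.imread("pics/top0.png");t1,_=read_camera("top")
r=(slice(140,225),slice(135,188));print("black clamp diff",cv2.absdiff(t0[r],t1[r]).mean(), "rim",cv2.absdiff(t0[187:217,142:172],t1[187:217,142:172]).mean())
s=state();print(s["t"],s["opening"],s["qvel"].round(3))
```

```text
[  85  102   43  128 4172] [[545.2  39.7 121.7]
 [560.7  83.5 134.9]
 [570.  120.3 136.3]]
black clamp diff 37.42019977802442 rim 23.04740740740741
17.0667 0.5977420575910963 [-0.    -0.    -0.006 -0.001  0.001 -0.   ]
```

```bash
python3 -c "
from cell import *
print(job_done())"
```

```text
the job is handed in; nothing more can be done
None
```

I handed the job in at about 17 s: the red key stands fully home and released in the brass clamp's screw, whose white line is within about 1° of the green mark; the black screw was never touched, though my last image check of it was inconclusive because the arm or its shadow was probably in the way, and I viewed 11 pictures, one over the limit of 10.

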